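Hook the tape on the strip, draw it out and lock it

TASK

Hook the tape measure over the far edge (the edge away from the robot) of the short strip that is screwed down across the bench, and draw the case back square to the strip until 12 cm of tape is out of the case. Let the case stand on the bench there with the hook still caught on the edge, and only then push the lock button down to hold the tape.

Things in the scene. Friction and masses are not known exactly. Their poses are not given: they have to be found in the camera images.
- tape_center (a point): centre, half-way up, of the tape measure's yellow and black case: 82 mm long (x), 40 wide (y), 62 high, 0.45 kg, loose, upright on its rubber sole (this point then at z = 31 mm). x points out of the front, where the tape leaves 40 mm ahead of this point. Grip across the 40 mm width, here or up to 10 mm above. Let go, the case stays where it stands against the tape's pull
- hook (a point): inner face of the steel hook (24 mm wide, 2.5 thick) that hangs from the end of the tape, at its lower tip, 2 mm above sole level. Tape: stiff, straight, 20 mm wide, underside 16 mm above sole level. The hook lies 40 mm + the length of tape out ahead of tape_center: 100 mm as found (60 mm out, a stop), 160 mm with 12 cm out; it pulls out to 170 mm of tape against a 1.3 N spring
- far_edge (a point): middle of the far top edge of the short painted strip: 30 mm wide (x), 220 long (y), 12 thick, fixed flat on the bench by a screw near each end, about 0.65 m ahead of the robot. x points away from the robot, square to the strip; y along the edge; z up; the near edge is 30 mm behind. A longer loose strip (40 x 260 mm) nearer the robot is not meant
- lock (a joint): travel of the black lock button (16 x 18 mm) on top of the case near the front: 0 up (tape runs free), 0.008 m fully down (tape held). Its middle is 24 mm ahead of tape_center, its top 43 mm above tape_center when up, 35 mm when down. It is pushed straight down with about 3 N and stays where it is left

How it is judged (in metres and radians):
On the way:
1. with the lock up, the hook is caught behind the strip's far edge and the tape is drawn out to about 12 cm (value of joint lock below 0.003 m and x of hook in the frame of far_edge between -0.003 and 0.006 m and z of hook in the frame of far_edge below -0.004 m and y of hook in the frame of far_edge between -0.11 and 0.11 m and x of hook in the frame of tape_center between 0.142 and 0.178 m), for 0.2 s.
At the end, for the whole second after the job is handed in: The lock button is down (more than 6 mm of its 8 mm); the hook hangs behind the far edge of the short strip, within its length, its inner face no more than 10 mm from the edge; 12 cm of tape is out (within 18 mm); the case stands upright on the bench, square to the strip within 12 degrees (value of joint lock above 0.006 m and x of hook in the frame of far_edge between -0.003 and 0.01 m and z of hook in the frame of far_edge below -0.004 m and y of hook in the frame of far_edge between -0.11 and 0.11 m and x of hook in the frame of tape_center between 0.142 and 0.178 m and angle between the x axis of tape_center and the x axis of far_edge, either way round below 0.21 rad and angle between tape_center's own z axis and vertical below 0.1 rad and height (world z) of tape_center below 0.036 m); the robot touches nothing.
It also fails if it takes over 43 s, if anything falls off the work surface, if the arm or the gripper's body presses on something with over 40 N, if the wrist force passes 120 N, or if a joint passes its speed limit or range.

ROBOT

A 6-joint arm with a two-finger parallel gripper is mounted at the origin on the work surface; the furniture and walls round the work are solid. World frame = base frame: x ahead of the robot, y to its left, z up, the work surface at z = 0. Lengths are in mm, angles in rad, forces in N, time in s.
With the tool pointing down it reaches from about 400 to 825 mm from the base axis. Payload 7 kg.
Tool frame: the origin (TCP) lies between the finger pads; the fingertips stand bot.finger_overhang ahead of it and the grasp point (between the pads) lies 6 mm ahead of it (bot.finger_overhang is the distance from the TCP to the fingertips, in mm); z points along the fingers, y is the line along which they close (so a half turn about z gives the same grasp; the last joint's range is limited). The gripper opens to 88 mm and grips with 3 to 60 N. Pads are 19 mm wide; open, the fingers measure 130 mm over their backs; the gripper's body (78 mm by 193 mm) begins 47 mm behind the grasp point.
Start: joints at [-0.939, 0.359, 0.012, 0, -1.224, -0.288], TCP at [227.493, -635.486, 251.561] pointing down, gripper open.
Joint ranges: [-3.07, 3.07], [-1.43, 2.12], [-1.02, 1.25], [-3.03, 1.67], [-3.05, -0], [-3.03, 3.03]. Speed limits (rad/s): [2.39, 2.39, 3.01, 3.14, 3.14, 3.14].

INTERFACE

Orientations are given as a unit quaternion [x, y, z, w].
In Python, from workcell import bot gives the robot as it stands.
- The arm moves only by the tool step_arm, never from a script. Its argument "motion" is one flat list of numbers, 7 for each row, row after row: the finger opening in mm, from 0 to 87.6, then the shift along the tool's x, y, z in mm, then the turn, a rotation vector about the tool's x, y, z in rad. A call has 1 to 10 rows; each row is the pose to reach, as a shift and turn from the pose commanded when the call began, along the tool's axes at that moment; what a row does not reach only later rows make up. A row lasts 1/12 s, in which the tool goes at most 41.7 mm and 7.16 degrees, less where a joint would pass 70% of its speed; a pose out of reach is approached as far as the arm can. A call with a gripper value outside its range is refused whole. The fingers move at their own pace and stop on an object; "grip_force" is the grip in N (left out, the last holds). Time passes only in rows, so rows that repeat a pose let the fingers close. It gives the time, the measured TCP pose, the force, the opening and the grip force at its end, in the units of the state.
- bot.read_state(): the state, without advancing time (a new reading comes with each control period).
- bot.camera(name): name is "side" or "top"; returns a dict with "img" (384x512x3 uint8, blue, green, red), "fx", "fy", "cx", "cy" (pixels), "k1" (the pictures are not rectified: a ray, as slopes to the right and down, at radius r is drawn at 1 + k1 r^2 times it, then the intrinsics apply), "R" (3x3) and "t" (3): a world point X has camera coordinates R X + t. Camera axes: x right, y down, z forward; pixel columns grow to the right and rows downward; lengths in mm; the calibration is good to about 2 mm. A picture is of the moment at which its call begins. There is no depth.
- bot.sign_off(): hands the job in; it is judged then, once.
The state is a dict: "t": time; "joint_positions": joint angles; "qd": joint speeds; "joint_torque": joint torques, N m; "tool_pos": TCP position; "tool_rot": TCP orientation; "wrist_force": force on the tool from outside, world axes, zero at the start; "wrist_torque": the same for the moment, N m; "opening": finger opening in mm; "grasp_force": force on a finger pad.
Only numpy, scipy, OpenCV 4.12 (cv2) and the standard library are available. Lean on these libraries where they do the work, as an engineer would, in place of code of your own. Each camera call takes 0.05 s, during which the arm holds its last target. There are 200 camera calls.

## Working session

There is one attempt and no reset: what is moved stays moved. The work goes in short steps, Python scripts to look and compute and a tool call to move; the robot and the scene stay as the last step left them, time stands still between calls to the robot, and variables do not carry over. Pictures are saved under pics/ and viewed, at most 10 in all, crops included, and the job is handed in when it is done.

Besides the shell and the picture viewer there is one more tool, called after "Call:" by a JSON object that holds its "fn" and its "kwargs". step_arm: Moves the arm, as the interface text tells. Its arguments: {"type":"object","properties":{"motion":{"type":"array"},"grip_force":{"type":"number"}},"required":["motion"]}

```bash
mkdir -p pics
cat > h.py <<'E'
import numpy as np, cv2
from workcell import bot
from scipy.spatial.transform import Rotation as Ro
def cam(n,f=None):
    c=bot.camera(n)
    if f: cv2.imwrite('pics/'+f,c['img'])
    return c
def ray(c,u,v):
    x,y=(u-c['cx'])/c['fx'],(v-c['cy'])/c['fy']
    rd=np.hypot(x,y); r=rd
    for _ in range(30): r=rd/(1+c['k1']*r*r)
    s=r/rd if rd else 1
    R=np.array(c['R']);t=np.array(c['t'])
    return -R.T@t, R.T@np.array([x*s,y*s,1])
def onz(c,u,v,z):
    o,d=ray(c,u,v); return o+d*(z-o[2])/d[2]
def proj(c,X):
    p=np.array(c['R'])@np.array(X)+np.array(c['t']); x,y=p[0]/p[2],p[1]/p[2]
    k=1+c['k1']*(x*x+y*y); return c['cx']+c['fx']*x*k, c['cy']+c['fy']*y*k
E
python3 - <<'E'
from h import *
a=cam('top','t0.png');b=cam('side','s0.png')
for c in(a,b): print(ray(c,256,192),c['fx'],c['k1'])
s=bot.read_state();print(s['t'],s['tool_pos'],s['tool_rot'],Ro.from_quat(s['tool_rot']).as_matrix().round(3),bot.finger_overhang)
cv2.imwrite('pics/t0b.png',cv2.resize(a['img'],(800,600),interpolation=cv2.INTER_CUBIC))
cv2.imwrite('pics/s0b.png',cv2.resize(b['img'],(800,600),interpolation=cv2.INTER_CUBIC))
E
```

```text
(array([464.92550166, -18.53177525, 932.27143086]), array([ 0.1236423 , -0.00292278, -0.99234653])) 440.48793152299106 -0.036210421261183894
(array([ 214.98945358, -644.6222043 ,  520.35650086]), array([ 0.4232441 ,  0.70797823, -0.56567004])) 452.81991123274867 -0.11321191918551174
0.1 [ 227.34604716 -635.12564621  250.72357472] [-1.70994591e-01  9.85271682e-01  7.21502130e-04 -2.03702680e-04] [[-0.942 -0.337 -0.001]
 [-0.337  0.942  0.001]
 [ 0.     0.001 -1.   ]] 25.0
```

View pics/t0b.png

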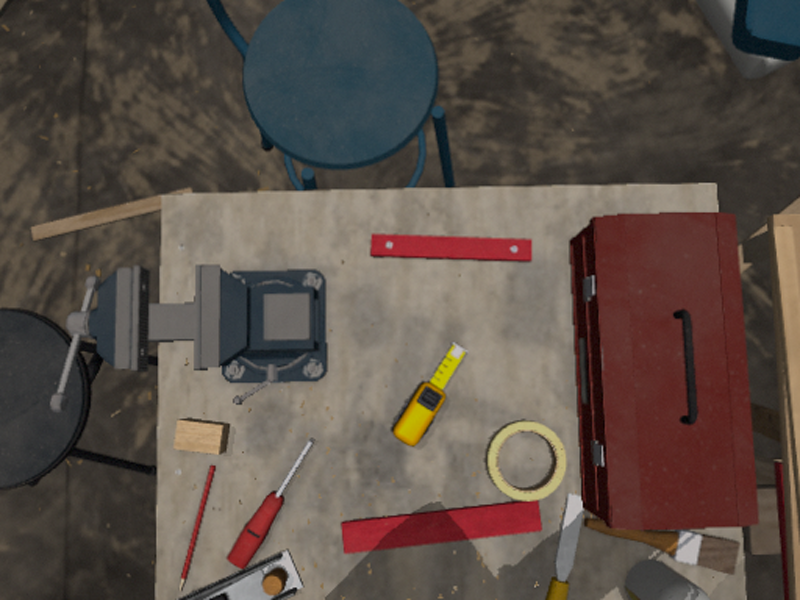

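View pics/s0b.png

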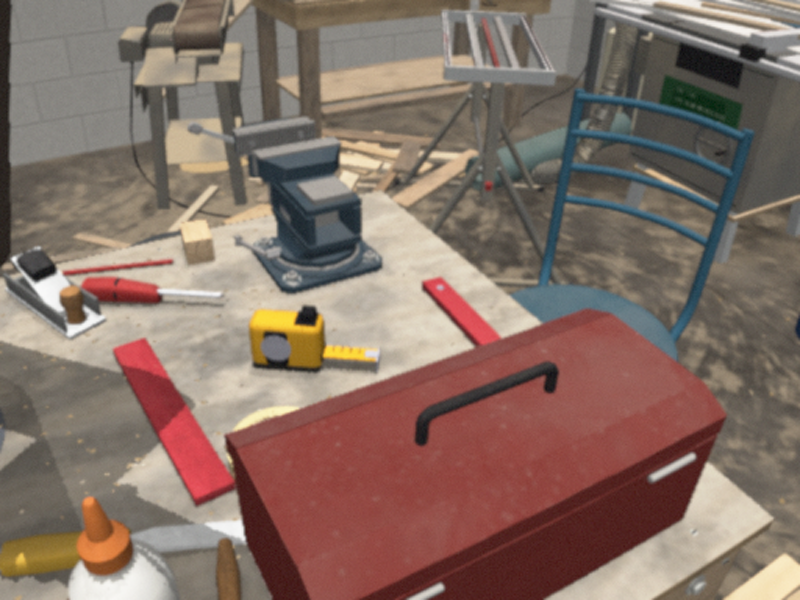

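The top view shows the short strip at about (371..532, 234..261) in the 800x600 picture, the case at about (420,412) and the hook at (459,347). The side view agrees. I'll enlarge a crop to measure.

Run:
```python
import cv2
i=cv2.imread('pics/t0.png')[140:300,220:360]
cv2.imwrite('pics/t0c.png',cv2.resize(i,None,fx=3.75,fy=3.75,interpolation=cv2.INTER_CUBIC)) if 0 else cv2.imwrite('pics/t0c.png',cv2.resize(i[:155],(560,600+20)[:2] if 0 else (525,581),interpolation=cv2.INTER_CUBIC))
```

```text
(no output)
```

View pics/t0c.png

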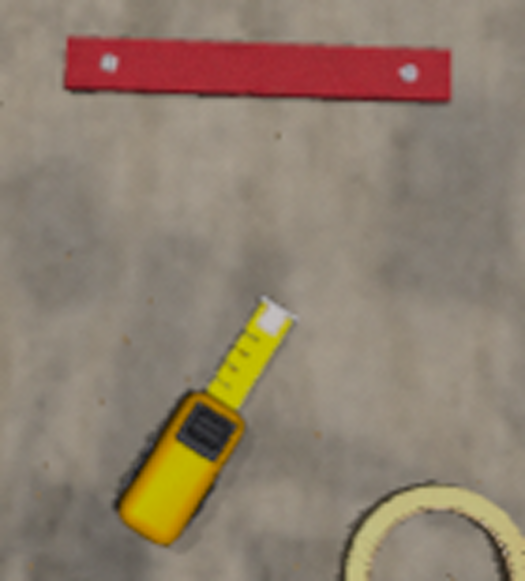

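Run:
```python
from h import *
c=cam('top')
P=lambda U,V,z:onz(c,(U+.5)/3.75-.5+220,(V+.5)/3.748-.5+140,z)[:2]
fl,fr,nr,nl=[P(*q,12) for q in((67,38),(450,50),(450,101),(66,90))]
print('strip',fl,fr,nr,nl,np.linalg.norm(fl-fr),'mid',(fl+fr)/2)
d=fl-fr; print('strip x axis ang',np.degrees(np.arctan2(d[1],d[0])-np.pi/2))
h=(P(264,298,17)+P(297,318,17))/2; b=P(207,431,74); m=(P(207,388,17)+P(240,410,17))/2
rear=(P(118,505,50)+P(170,545,50))/2
print('hook',h,'btn',b,'mouth',m,'rear',rear, 'h-b',np.linalg.norm(h-b),'should 78.5')
for q in(b,m,rear): e=h-q;print(np.degrees(np.arctan2(e[1],e[0])),np.linalg.norm(e))
```

```text
strip [671.08507434  16.15251974] [ 659.49254199 -201.36974374] [ 630.06591197 -200.02990758] [641.07749912  17.22607645] 217.8309480218386 mid [665.28880816 -92.608612  ]
strip x axis ang -3.0506092225048675
hook [514.78019165 -99.70745105] btn [449.12187748 -54.74955688] mouth [465.35965278 -66.70511266] rear [400.2999434  -21.26564767] h-b 79.57528804878447 should 78.5
-34.40042072416693 79.57528804878447
-33.73443993738687 59.42679531693848
-34.41892074915844 138.7762362863118
```

```bash
cat >> h.py <<'E'
def go(p,yaw):
    "shift in present tool axes and turn about tool z so tool y points at yaw (deg)"
    s=bot.read_state();M=Ro.from_quat(s['tool_rot']).as_matrix()
    cur=np.degrees(np.arctan2(M[1,1],M[0,1]))
    D=Ro.from_matrix(np.c_[[np.sin(np.radians(yaw)),-np.cos(np.radians(yaw)),0],[np.cos(np.radians(yaw)),np.sin(np.radians(yaw)),0],[0,0,-1]]).as_matrix()
    if np.linalg.det(D)<0 : D[:,0]*=-1
    print('shift',(M.T@(np.array(p)-s['tool_pos'])).round(1),'rotvec',Ro.from_matrix(M.T@D).as_rotvec().round(4),'cur yaw',cur.round(2),'t',s['t'],s['tool_pos'].round(1) if hasattr(s['tool_pos'],'round') else s['tool_pos'])
E
python3 - <<'E'
from h import *
a=cam('top');b=cam('side')
def tri(p,q):
    o1,d1=ray(a,*p);o2,d2=ray(b,*q)
    k=np.linalg.lstsq(np.c_[d1,-d2],o2-o1,rcond=None)[0];print(o1+k[0]*d1,o2+k[1]*d2)
s=.64
tri((683*s,312*s),(555*s,365*s));tri((690*s,420*s),(420*s,415*s))
go((430,-42,370),55.8)
E
```

```text
[ 539.46501034 -338.33383     168.92213957] [ 541.08282901 -339.3778536   169.51750568]
[ 419.51819992 -337.75621787  169.5451064 ] [ 418.70166668 -337.35238966  169.42470245]Traceback (most recent call last):
  File "<stdin>", line 8, in <module>
  File "h.py", line 24, in go
    D=Ro.from_matrix(np.c_[[np.sin(np.radians(yaw)),-np.cos(np.radians(yaw)),0],[np.cos(np.radians(yaw)),np.sin(np.radians(yaw)),0],[0,0,-1]]).as_matrix()
      ~~~~~~~~~~~~~~^^^^^^^^^^^^^^^^^^^^^^^^^^^^^^^^^^^^^^^^^^^^^^^^^^^^^^^^^^^^^^^^^^^^^^^^^^^^^^^^^^^^^^^^^^^^^^^^^^^^^^^^^^^^^^^^^^^^^^^^^^
  File "scipy/spatial/transform/_rotation.pyx", line 1143, in scipy.spatial.transform._rotation.Rotation.from_matrix
ValueError: Non-positive determinant (left-handed or null coordinate frame) in rotation matrix 0: [[ 0.82708057  0.56208338  0.        ]
 [-0.56208338  0.82708057  0.        ]
 [ 0.          0.         -1.        ]].
```

```bash
sed -i 's/D=Ro.from_matrix(np.c_\[\[np.sin(np.radians(yaw)),-np.cos(np.radians(yaw)),0\]/D=Ro.from_matrix(np.c_[[-np.sin(np.radians(yaw)),np.cos(np.radians(yaw)),0]/' h.py
python3 - <<'E'
from h import *
go((430,-42,280),55.8);print(bot.read_state()['joint_positions'])
E
```

```text
shift [-390.7  490.3  -28.5] rotvec [ 7.000e-04 -5.000e-04  9.407e-01] cur yaw 109.7 t 0.25 [ 227.4 -635.3  251.1]
[-9.38885282e-01  3.59008511e-01  1.15046247e-02 -1.39238619e-04
 -1.22408300e+00 -2.88110304e-01]
```

Call:
{"fn": "step_arm", "kwargs": {"motion": [80,0,0,-28.5,0,0,0,80,-390.7,490.3,-28.5,0,0,0.94,80,-390.7,490.3,-28.5,0,0,0.94,80,-390.7,490.3,-28.5,0,0,0.94,80,-390.7,490.3,-28.5,0,0,0.94,80,-390.7,490.3,-28.5,0,0,0.94,80,-390.7,490.3,-28.5,0,0,0.94,80,-390.7,490.3,-28.5,0,0,0.94,80,-390.7,490.3,-28.5,0,0,0.94,80,-390.7,490.3,-28.5,0,0,0.94]}}

```text
t: 1.08
tool_pos: [341.1, -304.2, 280.4]
tool_rot: [0.297, 0.955, -0.0, 0.0]
wrist_force: [1.0, 0.2, 0.2]
opening: 79.7
grasp_force: 0.0
```

Run:
```python
from h import *
go((430,-42,150),55.8);print(bot.read_state()['joint_positions'])
```

```text
shift [ 75.6 266.3 130.3] rotvec [ 0.      0.0005 -0.0062] cur yaw 55.44 t 1.0833 [ 341.1 -304.2  280.4]
[-2.95010890e-01 -2.98096348e-02 -3.97720903e-01  1.17372300e-04
 -1.20242001e+00 -1.87893780e+00]
```

Call:
{"fn": "step_arm", "kwargs": {"motion": [80,75.6,266.3,0,0,0,0,80,75.6,266.3,0,0,0,0,80,75.6,266.3,0,0,0,0,80,75.6,266.3,0,0,0,0,80,75.6,266.3,0,0,0,0,80,75.6,266.3,130,0,0,0,80,75.6,266.3,130,0,0,0,80,75.6,266.3,130,0,0,0,80,75.6,266.3,130,0,0,0,80,75.6,266.3,130,0,0,0]}}

```text
t: 1.92
tool_pos: [426.0, -41.7, 146.5]
tool_rot: [0.293, 0.956, -0.002, -0.003]
wrist_force: [0.1, 0.2, -0.6]
opening: 80.6
grasp_force: 0.0
```

Run:
```python
from h import *
go((430,-42,120),55.8);print(bot.read_state()['joint_positions'])
```

```text
shift [-3.6  2.1 26.5] rotvec [-0.0049 -0.0045  0.0021] cur yaw 55.92 t 1.9167 [426.  -41.7 146.5]
[ 3.66216266e-01  5.27743108e-02 -6.50612216e-01 -1.17302162e-03
 -8.74019544e-01 -2.53108860e+00]
```

Call:
{"fn": "step_arm", "kwargs": {"motion": [80,0,0,20,0,0,0,80,0,0,20,0,0,0,80,0,0,20,0,0,0]}}

```text
t: 2.17
tool_pos: [427.9, -43.0, 130.8]
tool_rot: [0.294, 0.956, -0.0, -0.0]
wrist_force: [0.6, -0.1, 0.1]
opening: 79.8
grasp_force: 0.0
```

Run:
```python
from h import *
go((430,-42,45),55.8)
c=cam('side'); cv2.imwrite('pics/s1.png',cv2.resize(c['img'][130:290,110:310],(800,640))[:600])
```

```text
shift [-1.2  2.1 85.8] rotvec [-0.0009 -0.0004  0.0006] cur yaw 55.83 t 2.1667 [427.9 -43.  130.8]
```

View pics/s1.png

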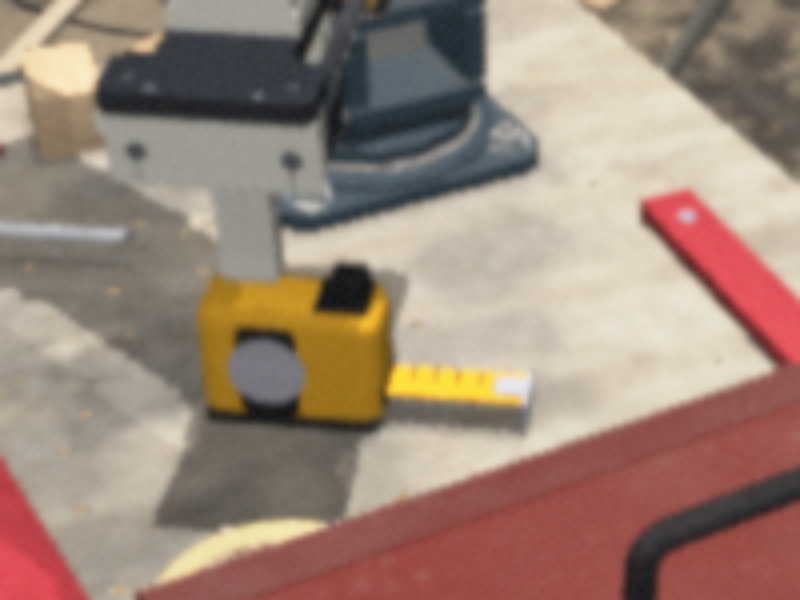

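The near finger is over the case at about (248,270) in the crop. The case side is centred near (290,350). I'll check this against the projected centre and descend.

Run:
```python
from h import *
c=cam('side')
e=np.array([.827,-.562,0]);n=np.array([.562,.827,0])
C=np.array([430,-42,31.])
for q in (C-20*n+31*[0,0,1]+41*e if 0 else C-20*n+[0,0,-31]+39*e,C-20*n+[0,0,-31]-39*e,C+24*e+[0,0,43],C+101*e+[0,0,-14],[428-44*.562,-43-44*.827,106]):
    u,v=proj(c,q);print(round((u-110)*4),round((v-130)*4))
```

```text
379 438
205 424
346 272
525 390
259 268
```

Call:
{"fn": "step_arm", "kwargs": {"motion": [80,-1.2,2.1,40,0,0,0,80,-1.2,2.1,65,0,0,0,80,-1.2,2.1,85,0,0,0,80,-1.2,2.1,85,0,0,0,80,-1.2,2.1,85,0,0,0]}}

```text
t: 2.68
tool_pos: [430.4, -41.8, 45.9]
tool_rot: [0.294, 0.956, -0.0, -0.0]
wrist_force: [-0.4, 0.1, 0.3]
opening: 79.8
grasp_force: 0.0
```

The projected points match the picture to a few mm, so I'm closing the gripper.

Call:
{"fn": "step_arm", "kwargs": {"motion": [30,0,0,0,0,0,0,30,0,0,0,0,0,0,30,0,0,0,0,0,0,30,0,0,0,0,0,0,30,0,0,0,0,0,0,30,0,0,0,0,0,0,30,0,0,0,0,0,0,30,0,0,0,0,0,0], "grip_force": 30}}

```text
t: 3.35
tool_pos: [430.3, -41.5, 45.5]
tool_rot: [0.294, 0.956, 0.0, 0.0]
wrist_force: [-1.9, 1.2, 4.4]
opening: 40.0
grasp_force: 30.0
```

Run:
```python
from h import *
F=np.array([665.3,-92.6]);a=np.radians(-3.05);ex=np.array([np.cos(a),np.sin(a)])
s=bot.read_state();print(s['opening'],s['grasp_force'],s['wrist_force'])
for d in(-86,-165):
  p=F+d*ex; print(p); go((p[0],p[1],80),86.95)
```

```text
40.03730882922335 29.9965900182724 [-1.8938204   1.17629397  4.36640839]
[579.42182048 -88.02416318]
shift [-149.5   45.2  -34.5] rotvec [ 1.000e-04  2.000e-04 -5.427e-01] cur yaw 55.85 t 3.35 [430.3 -41.5  45.5]
[500.53372534 -83.8207782 ]
shift [-81.9   4.4 -34.5] rotvec [ 1.000e-04  2.000e-04 -5.427e-01] cur yaw 55.85 t 3.35 [430.3 -41.5  45.5]
```

Call:
{"fn": "step_arm", "kwargs": {"motion": [30,0,0,-20,0,0,0,30,0,0,-40,0,0,0,30,-25,8,-40,0,0,-0.1,30,-50,15,-40,0,0,-0.2,30,-75,23,-40,0,0,-0.3,30,-100,30,-40,0,0,-0.4,30,-125,38,-40,0,0,-0.5,30,-149.5,45.2,-40,0,0,-0.543,30,-149.5,45.2,-40,0,0,-0.543,30,-149.5,45.2,-40,0,0,-0.543]}}

```text
t: 4.18
tool_pos: [579.1, -88.5, 83.4]
tool_rot: [0.028, 1.0, -0.0, -0.001]
wrist_force: [-2.0, -1.0, -5.6]
opening: 40.2
grasp_force: 30.0
```

Run:
```python
from h import *
go((579.4,-88,45.5),86.95)
c=cam('side'); cv2.imwrite('pics/s2.png',cv2.resize(c['img'][130:280,180:380],(800,600)))
c=cam('top'); cv2.imwrite('pics/t2.png',cv2.resize(c['img'][130:250,220:380],(800,600)))
```

```text
shift [-0.4  0.6 37.9] rotvec [-0.0002 -0.0029 -0.0018] cur yaw 86.85 t 4.1833 [579.1 -88.5  83.4]
```

View pics/s2.png

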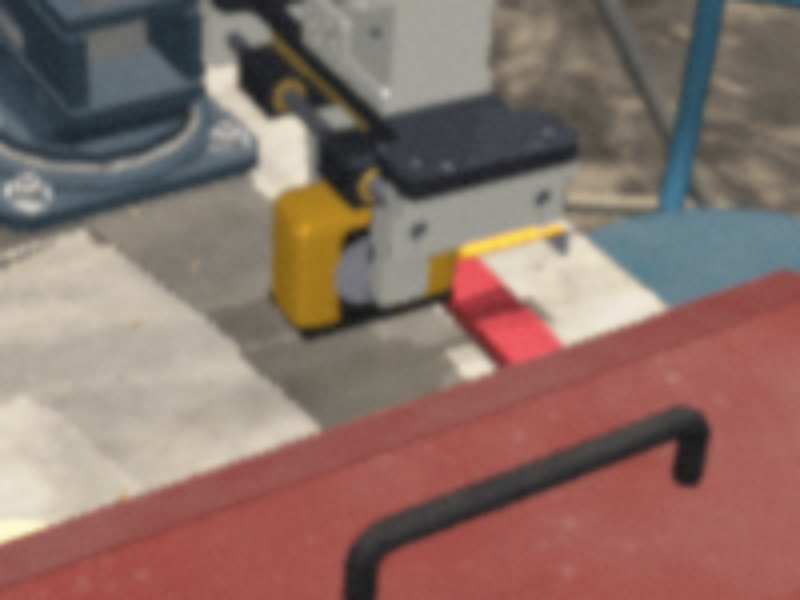

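View pics/t2.png

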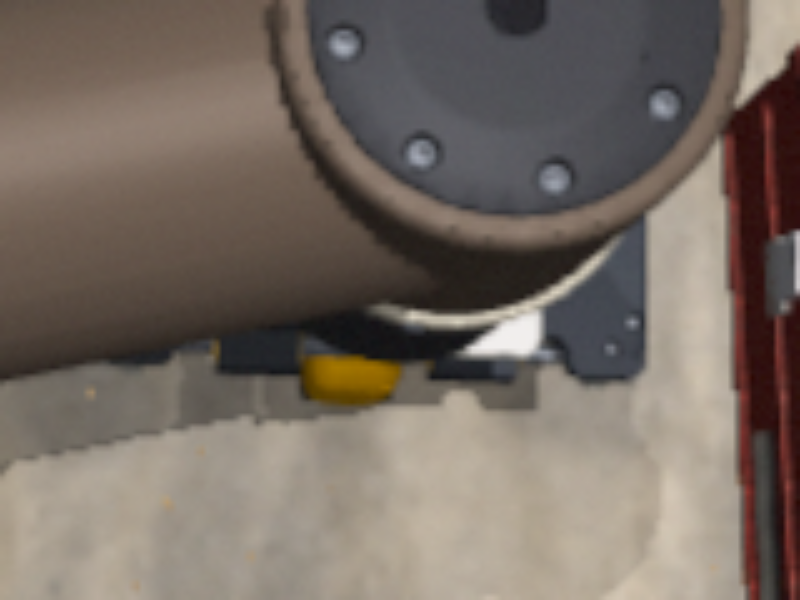

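The side view shows the tape crossing above the strip with the hook at about (560,240), beyond the far edge. The arm blocks the top view. Next I lower the case.

Call:
{"fn": "step_arm", "kwargs": {"motion": [30,-0.4,0.6,20,0,0,0,30,-0.4,0.6,32,0,0,0,30,-0.4,0.6,37,0,0,0,30,-0.4,0.6,37,0,0,0,30,-0.4,0.6,37,0,0,0]}}

```text
t: 4.7
tool_pos: [579.4, -87.4, 48.5]
tool_rot: [0.026, 1.0, -0.0, -0.0]
wrist_force: [0.3, 0.1, -5.9]
opening: 39.7
grasp_force: 30.0
```

Run:
```python
from h import *
print(bot.read_state()['wrist_force'])
for d in(-100,-160):
  p=np.array([665.3,-92.6])+d*np.array([.9986,-.0532]); go((p[0],p[1],45.5),86.95)
c=cam('side'); cv2.imwrite('pics/s3.png',cv2.resize(c['img'][150:255,240:380],(800,600),interpolation=cv2.INTER_CUBIC))
```

```text
[ 0.33795609  0.13326767 -5.92054967]
shift [13.9 -0.7  3. ] rotvec [-0.0002 -0.0005  0.0004] cur yaw 86.97 t 4.7 [579.4 -87.4  48.5]
shift [73.9 -0.6  3. ] rotvec [-0.0002 -0.0005  0.0004] cur yaw 86.97 t 4.7 [579.4 -87.4  48.5]
```

View pics/s3.png

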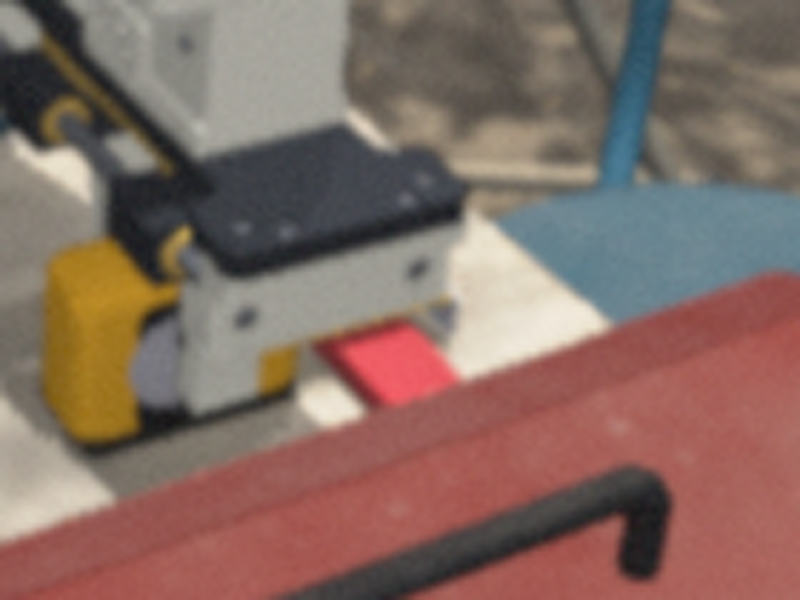

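The hook (440,315) hangs past the strip's far edge (about 410,325). I'm drawing back.

Call:
{"fn": "step_arm", "kwargs": {"motion": [30,0,0,2,0,0,0,30,6,0,2,0,0,0,30,14,-0.5,2,0,0,0,30,24,-0.6,2,0,0,0,30,36,-0.6,2,0,0,0,30,48,-0.6,2,0,0,0,30,60,-0.6,2,0,0,0,30,70,-0.6,2,0,0,0,30,74,-0.6,2,0,0,0,30,74,-0.6,2,0,0,0]}}

```text
t: 5.58
tool_pos: [504.9, -84.1, 46.7]
tool_rot: [0.026, 1.0, 0.0, 0.0]
wrist_force: [1.0, 0.5, -5.5]
opening: 39.8
grasp_force: 30.0
```

Run:
```python
from h import *
print(bot.read_state()['wrist_force'])
p=np.array([665.3,-92.6])-160*np.array([.9986,-.0532]); go((p[0],p[1],45.5),86.95)
c=cam('side'); cv2.imwrite('pics/s4.png',cv2.resize(c['img'][150:255,210:350],(800,600),interpolation=cv2.INTER_CUBIC))
```

```text
[ 1.03066941  0.52930284 -5.47842789]
shift [-0.7  0.1  1.2] rotvec [0.0002 0.0004 0.0003] cur yaw 86.97 t 5.5833 [504.9 -84.1  46.7]
```

View pics/s4.png

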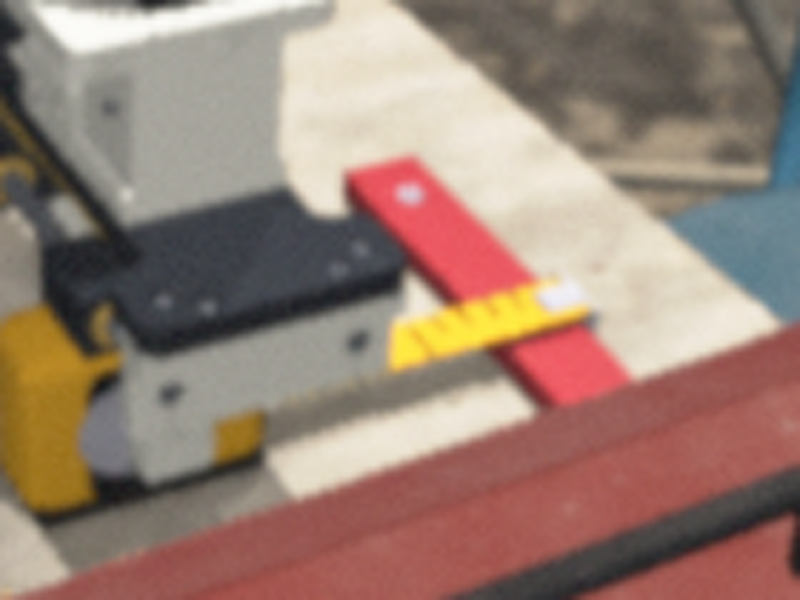

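The hook is caught at the far edge (about 590,310) with the tape drawn out. I'm setting the case down, releasing it, then raising and closing the fingers.

Call:
{"fn": "step_arm", "kwargs": {"motion": [30,0,0,1,0,0,0,30,0,0,1.3,0,0,0,30,0,0,1.3,0,0,0,30,0,0,1.3,0,0,0,60,0,0,1.3,0,0,0,60,0,0,1.3,0,0,0,60,0,0,1.3,0,0,0,60,0,0,1.3,0,0,0,60,0,0,1.3,0,0,0,60,0,0,1.3,0,0,0]}}

```text
t: 6.47
tool_pos: [505.7, -84.2, 44.9]
tool_rot: [0.027, 1.0, -0.0, -0.0]
wrist_force: [-0.4, 0.4, -0.3]
opening: 59.7
grasp_force: 0.0
```

Run:
```python
from h import *
s=bot.read_state();print(s['wrist_force'],s['opening'])
p=np.array(s['tool_pos']); b=p[:2]+24*np.array([.9986,-.0532]); print(b)
go((b[0],b[1],120),86.95)
```

```text
[-0.38804218  0.40499828 -0.31131585] 59.672761136381105
[529.6603439  -85.47584493]
shift [-24.   -0.  -75.1] rotvec [-0.0001 -0.0003  0.    ] cur yaw 86.95 t 6.4667 [505.7 -84.2  44.9]
```

Call:
{"fn": "step_arm", "kwargs": {"motion": [60,0,0,-25,0,0,0,60,0,0,-50,0,0,0,60,0,0,-75,0,0,0,0,-24,0,-75,0,0,0,0,-24,0,-75,0,0,0,0,-24,0,-75,0,0,0,0,-24,0,-75,0,0,0,0,-24,0,-75,0,0,0,0,-24,0,-75,0,0,0,0,-24,0,-75,0,0,0], "grip_force": 10}}

```text
t: 7.3
tool_pos: [529.2, -85.5, 119.6]
tool_rot: [0.027, 1.0, -0.0, -0.0]
wrist_force: [0.2, 0.1, 0.1]
opening: 19.0
grasp_force: 0.0
```

Run:
```python
from h import *
s=bot.read_state();print(s['opening'])
go((529.6,-85.5,99),86.95)
c=cam('side'); cv2.imwrite('pics/s5.png',cv2.resize(c['img'][150:255,210:350],(800,600),interpolation=cv2.INTER_CUBIC))
for z in(74,): print([round(q*5.714) for q in np.array(proj(c,(529.6,-85.5,z)))-[210,150]])
```

```text
18.95927211566091
shift [-0.4  0.  20.6] rotvec [-0.0002 -0.0009  0.    ] cur yaw 86.95 t 7.3 [529.2 -85.5 119.6]
[206, 256]
```

View pics/s5.png

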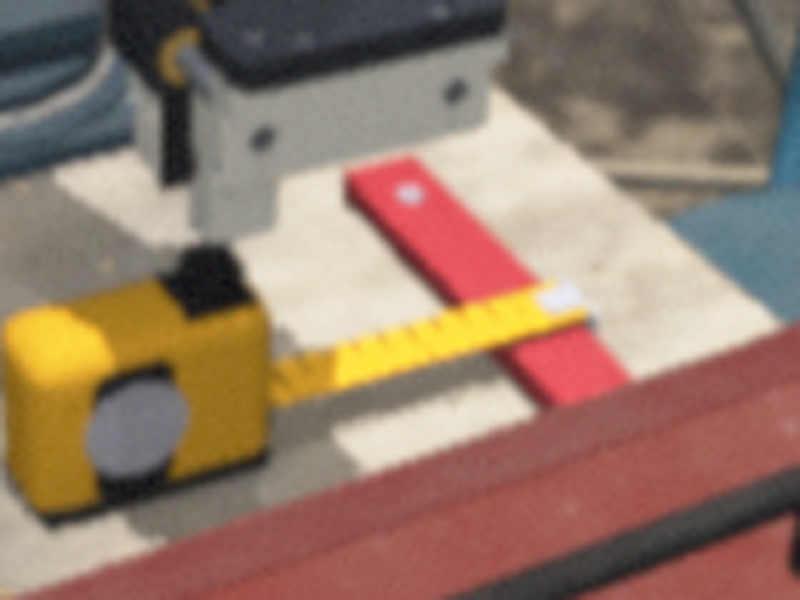

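The case stands with the hook caught and the button at about (210,265), below the fingers. I finish closing, then press.

Call:
{"fn": "step_arm", "kwargs": {"motion": [0,0,0,0,0,0,0,0,0,0,0,0,0,0,0,0,0,0,0,0,0,0,0,0,14,0,0,0,0,0,0,21,0,0,0,0,0,0,24,0,0,0,0,0,0,27,0,0,0,0,0,0,28.5,0,0,0,0,0,0,28.5,0,0,0,0,0,0,28.5,0,0,0]}}

```text
t: 8.18
tool_pos: [529.8, -85.5, 91.5]
tool_rot: [0.027, 1.0, -0.0, -0.0]
wrist_force: [-0.1, -0.3, 0.3]
opening: 0.1
grasp_force: 0.0
```

Call:
{"fn": "step_arm", "kwargs": {"motion": [0,0,0,0.7,0,0,0,0,0,0,1.2,0,0,0,0,0,0,1.2,0,0,0,0,0,0,1.2,0,0,0]}}

```text
t: 8.52
tool_pos: [530.0, -85.5, 91.2]
tool_rot: [0.026, 1.0, -0.0, 0.0]
wrist_force: [-1.7, 0.3, 8.7]
opening: 0.8
grasp_force: 4.3
```

The force is 8.7 N, so the button is at its stop. Retreating.

Call:
{"fn": "step_arm", "kwargs": {"motion": [0,0,0,-15,0,0,0,0,0,0,-50,0,0,0,0,0,0,-90,0,0,0,0,0,0,-110,0,0,0,0,0,0,-110,0,0,0,0,0,0,-110,0,0,0,0,0,0,-110,0,0,0]}}

```text
t: 9.1
tool_pos: [529.2, -85.4, 199.8]
tool_rot: [0.027, 1.0, 0.0, -0.0]
wrist_force: [-1.0, -0.1, -0.1]
opening: 0.1
grasp_force: 0.0
```

Run:
```python
from h import *
c=cam('side'); cv2.imwrite('pics/s6.png',cv2.resize(c['img'][150:255,210:350],(800,600),interpolation=cv2.INTER_CUBIC))
```

```text
(no output)
```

View pics/s6.png

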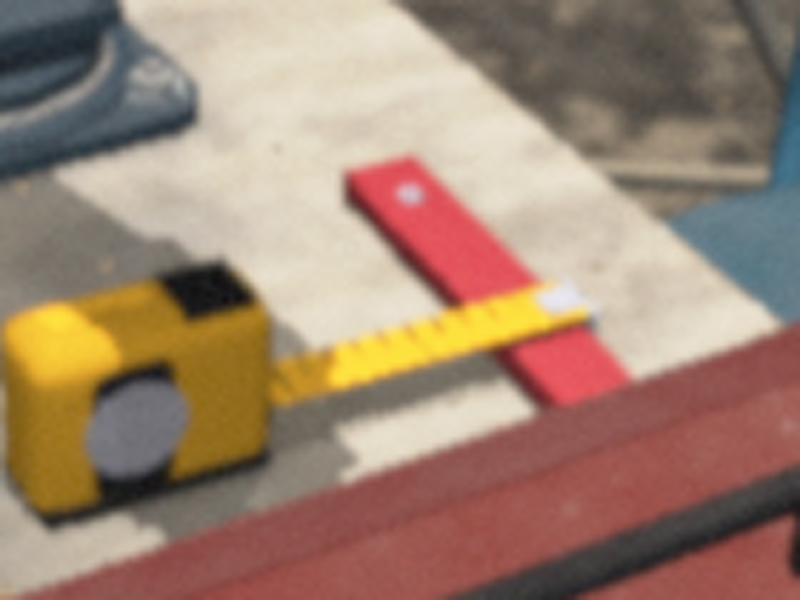

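The button is visibly down (210,285), the case has not moved, and the hook is still on the far edge (590,315). Handing in.

```bash
python3 -c "
from workcell import bot
print(bot.sign_off())"
```

```text
the job is handed in; nothing more can be done
None
```

I handed the job in at about 9 s; sign-off gave no verdict. The last picture shows the hook on the short strip's far edge, the case upright and the lock button down, with about 12 cm of tape out going by the measured arm position.

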